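# Fit and lock the separator comb in the ring-packing jig

### The job

Lift the blue separator comb out of its wooden rest and fit it into the slotted bar of the packing jig: all five teeth go down into their own slots until the comb's back sits flat on the bar. The bar has been clamped a little off the middle of the jig, so feel gently for the slots and never force the comb. Then slide the red-knobbed bolt fully over the end of the comb to lock it, let go, and leave everything else on the bench where it is.

Things in the scene. Friction and masses are not known exactly. Their poses are not given: they have to be found in the camera images.
- comb: Blue comb, 0.17-0.35 kg. Back 130 (y) x 20 (x) x 12 mm high; black upright grip on its middle, 34 (y) x 14 (x) mm, from 12 to 48 mm above the origin. Five 8 x 8 mm steel teeth hang 23 mm below the back (last 2 mm: 6 x 6), 28 mm apart along y, the third in the middle. Origin: centre of the back's underside; z up. Its two ends are alike: a half turn makes no difference.
- rest: Fixed wooden rest in which the comb starts: 70 mm (x) x 150 mm (y), with two rails 32 mm high and a 13 mm gap between them along its y. The comb's back lies across the rails with its teeth hanging in the gap. Origin: centre of the underside, on the table.
- jig: Fixed packing jig; origin on the table (z = 0) under the nominal middle of its slotted bar. Grey base plate 90 (x) x 250 mm (y -78 to 172), 14 mm thick. A green block (34 mm wide in x, y 96 to 160 mm, 74.5 mm high) guides the bolt. A home comb has its origin at x = 0, z = 50 mm of this frame, y axes parallel (either way round).
- bolt (a joint): Travel of the steel bolt in m: 0 open (starts at up to 0.008), 0.042 shut. It slides along jig -y with about 2 to 3 N of friction and stays put. 18 mm wide, 64.5 to 74.5 mm above the table; tip at jig y = 88 mm open, 46 mm shut, then over the end of the home comb's back, 2.5 mm clear. A comb not home blocks it.
- bolt_knob (a point): Centre of the top of the bolt's red round knob: 17 mm in diameter, 34 mm tall, standing on the bolt; this point is 108.5 mm above the table and moves with the bolt (jig y = 136 mm when open, 94 mm when shut).
- ring_a: Bystander: loose steel ring, 76 mm in diameter, 26 mm high, lying flat nearest the robot. Origin: centre of its underside.
- ring_b: Bystander: loose steel ring like the other, beyond the jig and the rest. Origin: centre of its underside.
- tape: Bystander: cardboard reel, 90 mm in diameter, 24 mm high. Origin: centre of its underside.
- oil: Bystander: white plastic bottle, 48 mm in diameter, 130 mm tall. Origin: centre of its underside.
- driver: Bystander: screwdriver with green handle, lying at the right.
- mallet: Bystander: hammer with wooden handle, lying at the left.
- cup: Bystander: blue plastic cup, 72 mm in diameter, 70 mm tall. Origin: centre of its underside.
- bar_mid (a point): Nominal middle of the aluminium slotted bar's top, 50 mm above the table. Bar 40 (x) x 146 mm (y); five slots 12 (x) x 10 mm (y), 1 mm chamfer, 36 mm deep, 28 mm apart along jig y, at x = 0. The bar is clamped immovably, but shifted by anything from -12.5 to +12.5 mm along jig y, a new shift each time and NOT in this reading: feel or look for it. Axes as the jig's.
There are look-alikes about, which are no part of the job. Of the things that look like the comb, the largest one is meant.

How it is judged:
By the outcome, as a careful person would: the job done as asked, in the order asked, and still so for the second after the job is handed in, with the robot touching nothing.
It also fails if it takes over 72 s, if anything falls off the work surface, if the arm or the gripper's body presses on something with over 40 N, if the wrist force passes 120 N, or if a joint passes its speed limit or range.

### The arm

A 6-joint arm with a two-finger parallel gripper is mounted at the origin on the work surface. World frame = base frame: x ahead of the robot, y to its left, z up, the work surface at z = 0. Lengths are in m, angles in rad, forces in N, time in s.
With the tool pointing down it reaches from about 0.375 to 0.925 m from the base axis. Payload 5.7 kg.
Tool frame: the origin (TCP) lies midway between the tips of the shut fingers; the grasp point (between the pads) lies 19 mm behind it; z points along the fingers, x is the direction in which the jaws open and shut, and the axes are right-handed (so a half turn about z gives the same grasp; the last joint's range is limited). The gripper opens to 88 mm and grips with 3 to 60 N. Pads are 20 mm wide; open, the fingers measure 115 mm over their backs; the gripper's body (75 mm by 178 mm) begins 61 mm behind the grasp point.
Start: joints at [1.077, 0.359, 1.51, -0, 1.272, -0.115], TCP at [0.222, 0.557, 0.223] pointing down, gripper open.
Joint ranges: [-2.97, 2.97], [-1.01, 2.36], [0.21, 2.38], [-0.96, 4.11], [0.2, 2.71], [-2.98, 2.98]. Speed limits (rad/s): [2.39, 2.39, 3.14, 3.14, 3.14, 3.14].

### API

Orientations are given as a unit quaternion [x, y, z, w].
In Python, from bench import move_ptp, servo_line, goto_joints, move_gripper, sleep, inverse_kinematics, capture, PlanningError, close_job, spot_in, silhouettes, current_clock, current_joint_pos, current_qvel, current_joint_torque, current_position, current_orientation, current_force, current_torque, current_finger_gap gives the robot as it stands. Calls block until the motion is done:
- move_ptp(position, orientation): joint-space move of the TCP to a pose.
- servo_line(position, orientation=None, rate=0.15, contact_N=None): straight line of the TCP; orientation=None keeps the orientation; rate is the mean speed in m/s. With contact_N (N) it stops when the force on the tool has changed by that much, and returns True; else False.
- goto_joints(angles): joint-space move.
- move_gripper(opening): finger opening in m; the grip force is fixed at half the most; returns when the fingers have stopped.
- sleep(seconds).
- inverse_kinematics(position, orientation): joint angles nearest the present ones, or None.
- capture(name): name is "side" or "top"; returns a dict with "image" (420x560x3 uint8, blue, green, red), "range_z" (420x560 float32, m along the optical axis (not along the pixel's ray), 0 where there is no reading), "intrinsics" (3x3 intrinsics, pixels), "R" (3x3) and "t" (3): a world point X has camera coordinates R X + t. Camera axes: x right, y down, z forward; pixel columns grow to the right and rows downward; lengths in m; the calibration is good to about 2 mm. A picture is of the moment at which its call begins.
A pose or a line that the arm cannot do raises PlanningError and nothing moves.
- close_job(): hands the job in, once; it reports no verdict.
Trained networks look in the newest picture that a camera, given by its name, has taken for a name from the list of things; names that differ only in an ending like _2 or _b are one class to them, and where a whole thing is asked for, a point or a joint stands for the part that bears it (a point fixed in the world has none). Each returns a list of dicts, best first, with "conf" (0 to 1); they miss things now and then, are a little off and sometimes report something else, mostly with a low value. They report only what shows in the picture. A call takes as long as a camera call. They do not tell look-alikes from the thing itself.
- spot_in(camera, query): "xy" ([column, row] in pixels, amid what is visible of it).
- silhouettes(camera, query): "region" (420x560 bool, what is visible of it) and "xy" ([column, row] in pixels, amid what is visible of it).
Readings, each from a call of its own:
- current_clock(): time.
- current_joint_pos(): joint angles.
- current_qvel(): joint speeds.
- current_joint_torque(): joint torques, N m.
- current_position(): TCP position.
- current_orientation(): TCP orientation.
- current_force(): force on the tool from outside, world axes, zero at the start.
- current_torque(): the same for the moment, N m.
- current_finger_gap(): finger opening in m.
Only numpy, scipy, OpenCV 4.12 (cv2) and the standard library are available. Lean on these libraries where they do the work, as an engineer would, in place of code of your own. Each camera call takes 0.05 s, during which the arm holds its last target.

## Working session

There is one attempt and no reset: what is moved stays moved. The work goes in short steps, each a Python script; the robot and the scene stay as the last script left them, time stands still between calls to the robot, and variables do not carry over. Pictures are saved under pics/ and viewed, and the job is handed in when it is done.

```bash
ls; mkdir -p pics
cat > h.py <<'E'
import numpy as np, cv2, pickle
from bench import *
def cap(n):
    c=capture(n); pickle.dump(c,open(f'{n}.pkl','wb')); return c
def pt(c,u,v,z=None):
    K,R,t=np.array(c['intrinsics']),np.array(c['R']),np.array(c['t'])
    ray=np.linalg.inv(K)@np.array([u,v,1.0])
    if z is None:
        d=c['range_z'][int(round(v)),int(round(u))]
        return R.T@(ray*d-t)
    o=-R.T@t; d=R.T@ray
    return o+d*(z-o[2])/d[2]
def cloud(c):
    K,R,t=np.array(c['intrinsics']),np.array(c['R']),np.array(c['t'])
    h,w=c['range_z'].shape; u,v=np.meshgrid(np.arange(w),np.arange(h))
    P=np.stack([u,v,np.ones_like(u)],-1)@np.linalg.inv(K).T*c['range_z'][...,None]
    return (P-t)@R
def proj(c,X):
    p=np.array(c['intrinsics'])@(np.array(c['R'])@np.array(X)+np.array(c['t'])); return p[:2]/p[2]
E
python3 - <<'E'
from h import *
for n in('top','side'):
    c=cap(n); cv2.imwrite(f'pics/{n}0.png',c['image'])
    for q in ('comb','rest','jig','bolt_knob','bolt','oil','cup','ring_a','tape'):
        print(n,q,[(np.round(s['xy']).tolist(),round(s['conf'],2),np.round(pt(c,*s['xy']),3).tolist()) for s in spot_in(n,q)])
print(current_clock(),current_force(),current_orientation(),current_finger_gap())
E
```

```text
pics
top comb [([197.0, 187.0], 0.71, [0.663, 0.266, 0.048]), ([192.0, 272.0], 0.69, [0.399, 0.284, 0.002]), ([230.0, 229.0], 0.67, [0.527, 0.158, 0.079])]
top rest [([232.0, 237.0], 0.62, [0.507, 0.158, 0.032])]
top jig [([325.0, 224.0], 0.85, [0.54, -0.131, 0.049]), ([303.0, 223.0], 0.41, [0.542, -0.061, 0.075])]
top bolt_knob [([303.0, 224.0], 0.49, [0.539, -0.062, 0.074])]
top bolt [([303.0, 225.0], 0.76, [0.535, -0.061, 0.079])]
top oil [([206.0, 153.0], 0.7, [0.756, 0.23, 0.098]), ([231.0, 238.0], 0.27, [0.505, 0.163, 0.009])]
top cup [([421.0, 210.0], 0.96, [0.591, -0.449, 0.008])]
top ring_a [([268.0, 273.0], 0.57, [0.395, 0.047, 0.0]), ([268.0, 154.0], 0.46, [0.785, 0.044, -0.001])]
top tape [([356.0, 161.0], 0.55, [0.758, -0.247, -0.001])]
side comb [([209.0, 201.0], 0.68, [0.415, 0.276, 0.027]), ([284.0, 187.0], 0.64, [0.655, 0.265, 0.032]), ([261.0, 206.0], 0.58, [0.532, 0.144, 0.06]), ([319.0, 178.0], 0.55, [0.754, 0.218, 0.068])]
side rest [([257.0, 224.0], 0.81, [0.515, 0.129, 0.011]), ([257.0, 207.0], 0.22, [0.525, 0.15, 0.057])]
side jig [([302.0, 286.0], 0.73, [0.512, -0.174, 0.05])]
side bolt_knob [([291.0, 242.0], 0.57, [0.536, -0.054, 0.077])]
side bolt [([291.0, 245.0], 0.53, [0.535, -0.06, 0.072]), ([301.0, 285.0], 0.44, [0.512, -0.168, 0.049])]
side oil [([318.0, 177.0], 0.82, [0.751, 0.22, 0.073])]
side cup [([407.0, 379.0], 0.78, [0.611, -0.421, 0.006]), ([300.0, 291.0], 0.64, [0.512, -0.165, 0.026]), ([314.0, 407.0], 0.33, [0.424, -0.407, 0.014])]
side ring_a [([344.0, 223.0], 0.9, [0.761, 0.058, -0.002]), ([208.0, 249.0], 0.72, [0.362, 0.088, -0.002])]
side tape [([395.0, 304.0], 0.64, [0.689, -0.273, 0.025])]
1.0 [ 0.90996725  0.33428579 -0.40178127] [ 8.27593287e-01  5.61328202e-01 -3.56824237e-05  1.10213253e-05] 0.08784320908172553
```

View pics/top0.png

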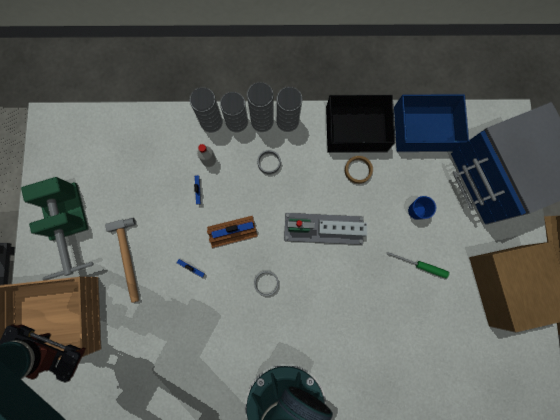

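View pics/side0.png

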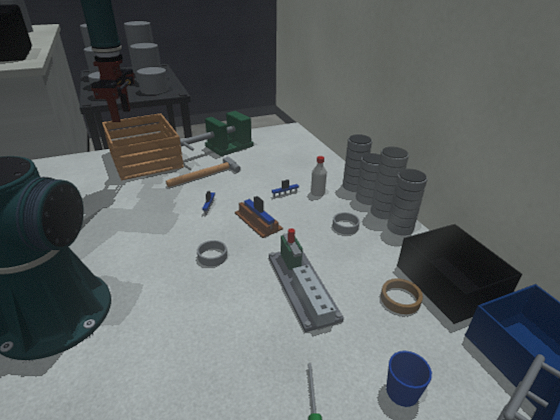

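Run:
```python
import pickle,cv2,numpy as np
from h import cloud
c=pickle.load(open('top.pkl','rb'));a=c['image'][170:290,160:360]
cv2.imwrite('pics/topcrop.png',cv2.resize(a,None,fx=4,fy=4,interpolation=cv2.INTER_CUBIC))
c=pickle.load(open('side.pkl','rb'));a=c['image'][160:340,180:380]
cv2.imwrite('pics/sidecrop.png',cv2.resize(a,None,fx=3.3,fy=3.3,interpolation=cv2.INTER_CUBIC))
```

```text
(no output)
```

View pics/topcrop.png

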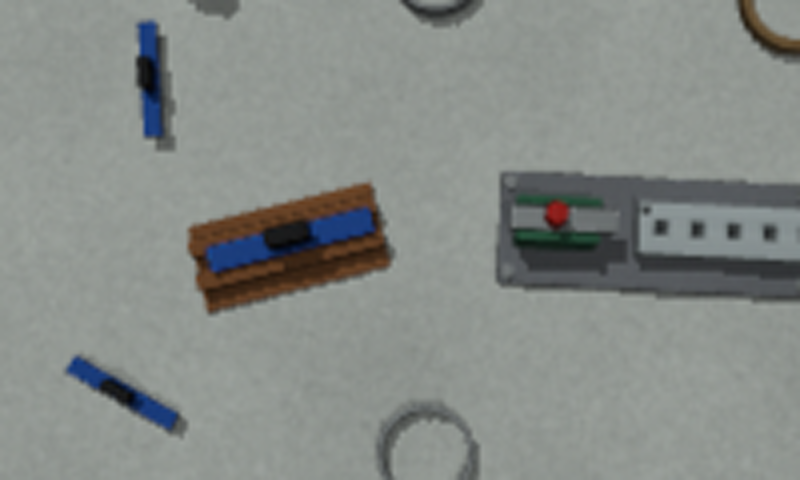

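View pics/sidecrop.png

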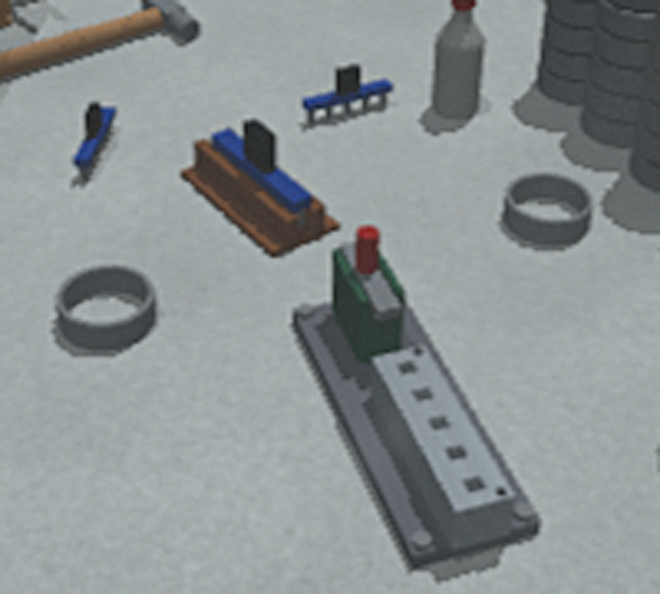

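Three comb-like things are in view: (230,229) in the wooden rest, (197,187) and (192,272) loose on the table, both visibly smaller. The one in the rest is the longest and lies in the rest, so it is the comb meant. The bar's slots show in both views. Next I measure the poses.

```bash
cat > meas.py <<'E'
from h import *
def rect(P):
    (c,s,a)=cv2.minAreaRect((P[:,:2]*1000).astype(np.float32)); return np.round(c,1),np.round(s,1),round(a,2)
for n in('top','side'):
    c=pickle.load(open(n+'.pkl','rb')); W=cloud(c); im=c['image'].astype(int); b,g,r=im[...,0],im[...,1],im[...,2]
    hsv=cv2.cvtColor(c['image'],cv2.COLOR_BGR2HSV)
    blue=(hsv[...,0]>100)&(hsv[...,0]<130)&(hsv[...,1]>120)
    for nm,(x,y) in dict(rest=(.52,.16),near=(.41,.28),far=(.66,.265)).items():
        m=blue&(np.hypot(W[...,0]-x,W[...,1]-y)<.1)
        P=W[m]; print(n,nm,m.sum(),rect(P),'z',np.round(np.percentile(P[:,2],[5,50,95]),4))
        m2=(hsv[...,2]<60)&(np.hypot(W[...,0]-x,W[...,1]-y)<.1)&(W[...,2]>.065)
        if m2.sum()>4: print('  grip',m2.sum(),rect(W[m2]),np.round(np.median(W[m2],0),4))
    near=(abs(W[...,0]-.53)<.12)&(W[...,1]<.02)&(W[...,1]>-.3)
    for nm,(lo,hi) in dict(base=(.008,.02),bar=(.044,.056),bolt=(.06,.085),knob=(.095,.12)).items():
        m=near&(W[...,2]>lo)&(W[...,2]<hi); P=W[m]
        if len(P)>3: print(n,nm,len(P),rect(P),np.round(np.median(P,0),4))
    red=((hsv[...,0]<8)|(hsv[...,0]>172))&(hsv[...,1]>150)&near
    if red.sum(): print(n,'red',red.sum(),np.round(np.percentile(W[red],[5,50,95],axis=0),4).tolist())
    # slots: dark blobs in bar top
    K=np.array(c['intrinsics'])
E
python3 meas.py
python3 - <<'E'
import pickle,cv2,numpy as np
for n,(r0,r1,c0,c1),f in(('top',(205,250,280,372),8),('side',(225,335,260,350),5)):
    c=pickle.load(open(f'{n}.pkl','rb'));a=c['image'][r0:r1,c0:c1]
    cv2.imwrite(f'pics/{n}bar.png',cv2.resize(a,None,fx=f,fy=f,interpolation=cv2.INTER_NEAREST))
E
```

```text
top rest 223 (array([528.2, 158.3]), array([ 21.9, 134.8]), 13.69) z [0.0397 0.0447 0.0614]
  grip 58 (array([527.6, 154.9]), array([13.4, 32.7]), 14.96) [0.5274 0.1547 0.0801]
top near 104 (array([412.7, 286.5]), array([91.5, 13. ]), 60.24) z [0.0216 0.0261 0.0326]
top far 99 (array([660.9, 269.6]), array([91.5, 12.9]), 4.21) z [0.0214 0.0252 0.0366]
  grip 15 (array([747.1, 232.5]), array([13.4, 26.3]), 0.58) [0.7468 0.2339 0.0753]
top base 1254 (array([ 517.9, -132.5]), array([256.9, 176.9]), 84.75) [ 0.5179 -0.115   0.0143]
top bar 565 (array([ 531.6, -147.8]), array([223.2,  40.6]), 86.69) [ 0.5284 -0.1845  0.0504]
top bolt 254 (array([537.4, -55.5]), array([79. , 34.2]), 89.1) [ 0.5356 -0.0554  0.0747]
top knob 28 (array([537.8, -47.4]), array([15.7, 14.8]), 24.69) [ 0.5374 -0.0474  0.1078]
top red 28 [[0.5307, -0.0532, 0.0953], [0.5374, -0.0471, 0.1077], [0.5454, -0.0414, 0.1117]]
side rest 141 (array([528.2, 154.1]), array([ 18.4, 125.7]), 14.17) z [0.0382 0.044  0.0464]
  grip 61 (array([526.8, 153.2]), array([12.1, 28.6]), 20.26) [0.5258 0.1485 0.0758]
side near 53 (array([412. , 284.3]), array([92.3, 13. ]), 60.58) z [0.02   0.0249 0.027 ]
side far 65 (array([659.1, 267.5]), array([90.3, 14.3]), 0.25) z [0.0188 0.0241 0.0276]
side base 1388 (array([ 533.2, -131.3]), array([255.1,  91.1]), 86.53) [ 0.5057 -0.1497  0.014 ]
side bar 1017 (array([ 532.9, -139.8]), array([239.4,  41.8]), 86.8) [ 0.5281 -0.188   0.0497]
side bolt 314 (array([537.9, -53.7]), array([86. , 34.6]), 86.66) [ 0.5325 -0.062   0.0738]
side knob 52 (array([537.6, -47.1]), array([15.3, 16.1]), 23.82) [ 0.5363 -0.05    0.1058]
side red 14 [[0.5334, -0.0523, 0.1064], [0.5387, -0.0483, 0.1084], [0.5434, -0.0426, 0.1095]]
```

View pics/topbar.png

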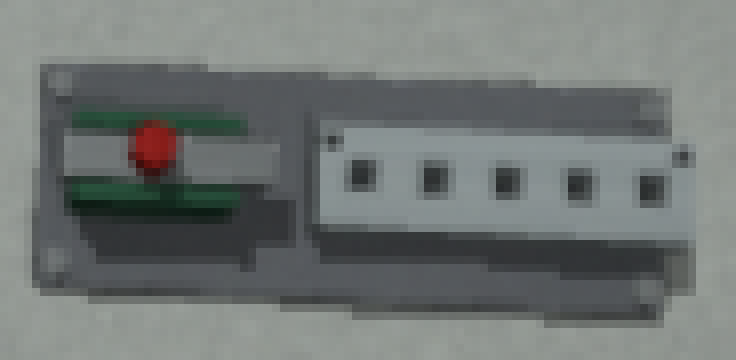

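View pics/sidebar.png

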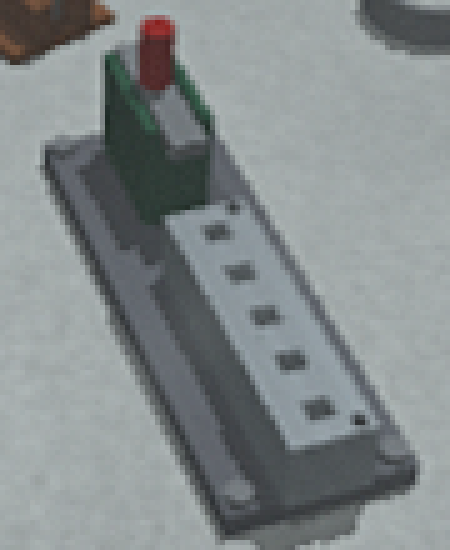

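```bash
cat > slots.py <<'E'
from h import *
def yawrect(P): # long-axis yaw
    (c,s,a)=cv2.minAreaRect((P[:,:2]*1000).astype(np.float32)); return c,s,a
def slots(c,dbg=False):
    W=cloud(c); g=cv2.cvtColor(c['image'],cv2.COLOR_BGR2GRAY).astype(float)
    H,Wd=g.shape; u,v=np.meshgrid(np.arange(Wd),np.arange(H))
    out=[]
    F=4; G=cv2.resize(g,None,fx=F,fy=F,interpolation=cv2.INTER_LINEAR)
    # rectify bar-plane patch at z=.05 : 0.5mm grid x in [.45,.6], y in[-.30,-.06]
    xs=np.arange(.48,.59,.0005); ys=np.arange(-.29,-.08,.0005)
    X,Y=np.meshgrid(xs,ys,indexing='ij')
    P=np.stack([X,Y,np.full_like(X,.05)],-1)
    q=(P@np.array(c['R']).T+np.array(c['t']))@np.array(c['intrinsics']).T
    m=(q[...,:2]/q[...,2:]).astype(np.float32)
    return xs,ys,cv2.remap(c['image'],m,None,cv2.INTER_CUBIC)
if __name__=='__main__':
  for n in('top','side'):
    c=pickle.load(open(n+'.pkl','rb')); xs,ys,im=slots(c)
    cv2.imwrite(f'pics/rect_{n}.png',cv2.resize(im[::-1,::-1],None,fx=1.8,fy=1.8))
    g=cv2.cvtColor(im,cv2.COLOR_BGR2GRAY).astype(float)
    bright=(g>np.percentile(g,50)*0+125).astype(np.uint8)
    print(n,np.percentile(g,[5,25,50,75,95]))
E
python3 slots.py
```

```text
top [ 53.  87. 125. 147. 152.]
side [ 58.  82. 132. 164. 170.]
```

```bash
python3 -c "
import cv2,numpy as np
a=cv2.imread('pics/rect_top.png');b=cv2.imread('pics/rect_side.png');cv2.imwrite('pics/rect.png',np.vstack([a,b])[:600,:800])"
```

```text
(no output)
```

View pics/rect.png

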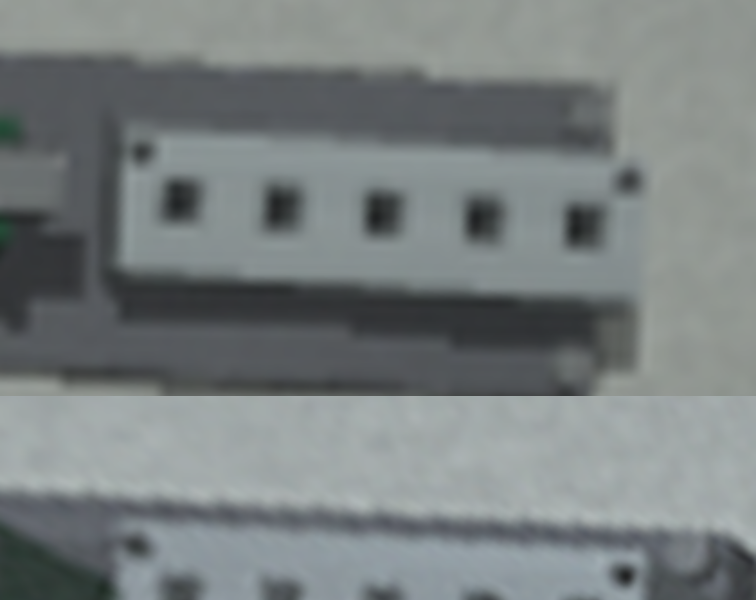

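```bash
cat > fit.py <<'E'
from slots import *
from scipy.optimize import minimize
def sampler(c):
    g=cv2.GaussianBlur(cv2.cvtColor(c['image'],cv2.COLOR_BGR2GRAY).astype(np.float32),(0,0),.6)
    K,R,t=[np.array(c[k]) for k in('intrinsics','R','t')]
    def f(P):
        q=(P@R.T+t)@K.T; m=(q[...,:2]/q[...,2:]).astype(np.float32)
        return cv2.remap(g,m.reshape(-1,1,2),None,cv2.INTER_LINEAR).ravel()
    return f
def grid(cx,cy,hx,hy,n=9):
    a,b=np.meshgrid(np.linspace(-hx,hx,n),np.linspace(-hy,hy,n)); return np.stack([cx+a.ravel(),cy+b.ravel()],-1)
S=np.vstack([grid(0,k*.028,.006,.005) for k in range(-2,3)])
B=np.vstack([grid(s*.013,k*.028,.0035,.005) for k in range(-2,3) for s in(-1,1)]+[grid(0,(k+.5)*.028,.006,.004) for k in range(-2,2)])
def place(L,p,z): 
    c,s=np.cos(p[2]),np.sin(p[2]); return np.column_stack([p[0]+c*L[:,0]-s*L[:,1],p[1]+s*L[:,0]+c*L[:,1],np.full(len(L),z)])
def fitslots(c,p0=(.529,-.180,-.057)):
    f=sampler(c)
    cost=lambda p: f(place(S,p,.05)).mean()-f(place(B,p,.05)).mean()
    best=None
    for dy in(-.006,-.003,0,.003,.006):
        r=minimize(cost,np.array(p0)+[0,dy,0],method='Nelder-Mead',options=dict(initial_simplex=np.array(p0)+[0,dy,0]+np.array([[0,0,0],[.003,0,0],[0,.003,0],[0,0,.03]]),xatol=1e-5,fatol=1e-3))
        if best is None or r.fun<best.fun: best=r
    return best.x,best.fun
if __name__=='__main__':
  for n in('top','side'):
    c=pickle.load(open(n+'.pkl','rb')); p,v=fitslots(c); print(n,np.round(p[:2],4),np.degrees(p[2]).round(2),v)
    # comb: mask pixels on back top (z=.044) & grip top (z=.08) by depth, world by plane
    W=cloud(c); hsv=cv2.cvtColor(c['image'],cv2.COLOR_BGR2HSV)
    m=(np.hypot(W[...,0]-.527,W[...,1]-.155)<.1)
    for nm,mm,z in(('back',m&(hsv[...,0]>100)&(hsv[...,0]<130)&(hsv[...,1]>120)&(W[...,2]>.040)&(W[...,2]<.048),.044),('grip',m&(W[...,2]>.077),.08),('rest',m&(W[...,2]>.028)&(W[...,2]<.036),.032)):
        vv,uu=np.nonzero(mm); P=np.array([pt(c,a,b,z) for a,b in zip(uu,vv)])
        if len(P)>3:
            r=cv2.minAreaRect((P[:,:2]*1000).astype(np.float32)); 
            w,V=np.linalg.eigh(np.cov(P[:,:2].T)); d=V[:,1]*np.sign(V[1,1]); print(n,nm,len(P),np.round(P.mean(0)*1000,1),'rect',np.round(r[0],1),np.round(r[1],1),'pca yaw',np.degrees(np.arctan2(-d[0],d[1])).round(1),np.round(r[2],1))
    print('cam pos',np.round(-np.array(c['R']).T@np.array(c['t']),3))
E
python3 fit.py
```

```text
top [ 0.5306 -0.1865] -3.21 -50.900108337402344
top back 178 [527.5 155.6  44. ] rect [527.9 155.3] [ 19.  129.1] pca yaw 14.0 13.6
top grip 48 [527.7 155.2  80. ] rect [527.6 155.1] [13.3 32.5] pca yaw 15.7 13.6
top rest 283 [524.1 161.7  32. ] rect [526.2 160.1] [ 40.6 149.4] pca yaw 13.7 13.6
cam pos [0.377 0.029 1.266]
side [ 0.5308 -0.1863] -3.38 -46.57036590576172
side back 123 [528.6 146.2  44. ] rect [527.5 153.2] [ 20.2 128.5] pca yaw 14.4 13.9
side grip 37 [527.2 155.6  80. ] rect [527.8 155.2] [14.7 36.3] pca yaw 11.5 8.0
side rest 197 [518.3 148.   32. ] rect [525.6 159. ] [ 43.4 154.3] pca yaw 18.5 14.0
cam pos [ 0.227 -0.708  0.652]
```

Both cameras agree: slot middle (0.5307, -0.1864) with yaw -3.3°, and comb grip (0.5277, 0.1553) with yaw about 13.8°. The comb's back measures 129 x 19 mm, against 91 x 13 mm for the look-alikes, so the one in the rest is confirmed (the enlarged crop shows it too). Next is the grasp.

```bash
cat >> h.py <<'E'
def q(deg): a=np.radians(deg)/2; return [float(np.cos(a)),float(np.sin(a)),0.,0.]
def st(m=''): print(m,'t',round(current_clock(),2),'p',np.round(current_position(),4),'F',np.round(current_force(),2),'T',np.round(current_torque(),2),'gap',round(current_finger_gap(),4))
E
python3 - <<'E'
from h import *
for d in(13.8,-166.2):
    print(d,np.round(inverse_kinematics([.5277,.1553,.16],q(d)),2))
for d in(-3.3,176.7): print(d,np.round(inverse_kinematics([.5307,-.1864,.1],q(d)),2))
move_gripper(.05)
move_ptp([.5277,.1553,.13],q(13.8)); st()
E
```

```text
13.8 [ 0.16  0.35  1.69 -0.    1.09 -0.08]Traceback (most recent call last):
  File "<stdin>", line 3, in <module>
    return _wrapfunc(a, 'round', decimals=decimals, out=out)
    return _wrapit(obj, method, *args, **kwds)
    result = getattr(arr, method)(*args, **kwds)
TypeError: unsupported operand type(s) for *: 'NoneType' and 'float'
```

Run:
```python
from h import *
print(inverse_kinematics([.5307,-.1864,.1],q(-3.3)))
move_gripper(.05)
move_ptp([.5277,.1553,.13],q(13.8)); st()
for n in('top','side'):
    c=cap(n); cv2.imwrite(f'pics/{n}1.png',cv2.resize(c['image'][130:290,160:340],None,fx=4,fy=3.7))
```

```text
[-4.60574859e-01  4.44874402e-01  1.72369322e+00 -4.44089210e-16
  9.73025035e-01 -4.02978994e-01]
 t 3.61 p [0.5276 0.1562 0.1302] F [-0.87 -0.    0.53] T [-0.08  0.07 -0.01] gap 0.0501
```

View pics/side1.png

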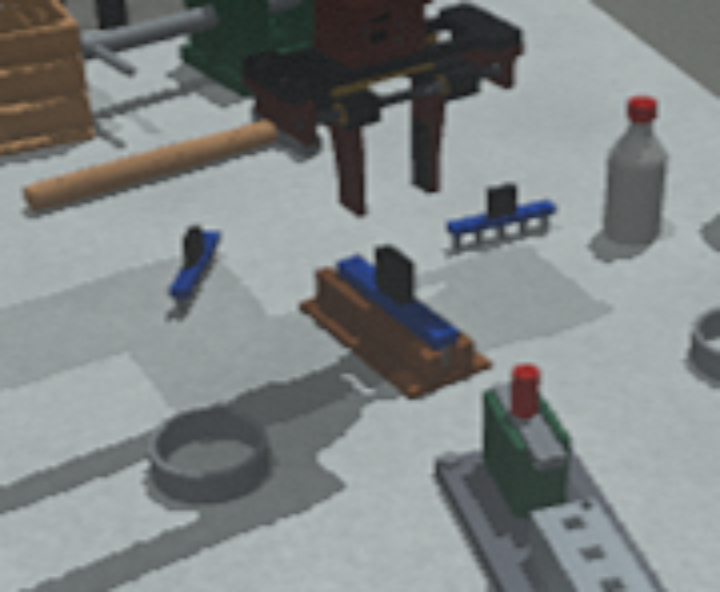

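The gripper's two fingers straddle the grip of the rest's comb (crop 395,275) from above, with the bystanders clear. Descending now.

Run:
```python
from h import *
hit=servo_line([.5277,.1553,.048],rate=.08,contact_N=8); st(f'down {hit}')
if not hit:
    move_gripper(0.0); st('grip')
    hit=servo_line([.5277,.1553,.13],rate=.06); st('lift')
    for n in('top','side'):
        c=cap(n); cv2.imwrite(f'pics/{n}2.png',cv2.resize(c['image'][130:290,160:340],None,fx=4,fy=3.7))
```

```text
down False t 4.88 p [0.5282 0.1554 0.0485] F [-0.14 -0.41  0.27] T [-0.    0.08 -0.03] gap 0.05
grip t 5.53 p [0.5288 0.1555 0.0484] F [1.79 1.38 1.29] T [ 0.08 -0.38 -0.03] gap 0.0135
lift t 7.05 p [0.5274 0.1552 0.1296] F [-0.21  0.56 -2.16] T [-0.03  0.02 -0.  ] gap 0.0141
```

View pics/side2.png

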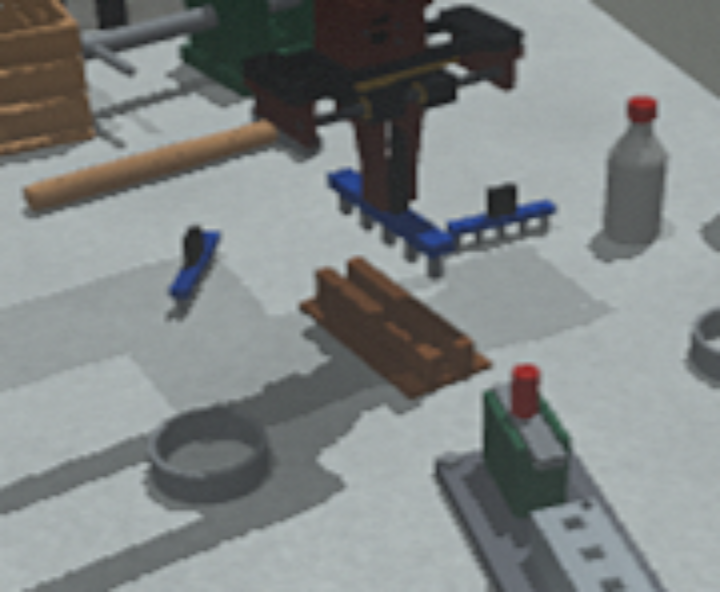

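The comb hangs level in the gripper (crop 395,215), and the rest is empty. I'll transit high, over the knob, then hover over the bar and measure.

Run:
```python
from h import *
servo_line([.5277,.1553,.20],rate=.15)
move_ptp([.5307,-.1864,.20],q(-3.3)); st('over')
servo_line([.5307,-.1864,.105],rate=.1); sleep(.3); st('hover')
for n,(r0,r1,c0,c1) in(('top',(190,260,280,380)),('side',(200,335,240,360))):
    c=cap(n); cv2.imwrite(f'pics/{n}3.png',cv2.resize(c['image'][r0:r1,c0:c1],None,fx=5,fy=4.4,interpolation=cv2.INTER_CUBIC))
```

```text
over t 9.06 p [ 0.5307 -0.1853  0.1997] F [-0.22  0.38 -2.49] T [-0.1   0.02  0.03] gap 0.014
hover t 10.46 p [ 0.5309 -0.1866  0.1054] F [-0.26 -0.22 -2.34] T [-0.07  0.09 -0.06] gap 0.0136
```

View pics/side3.png

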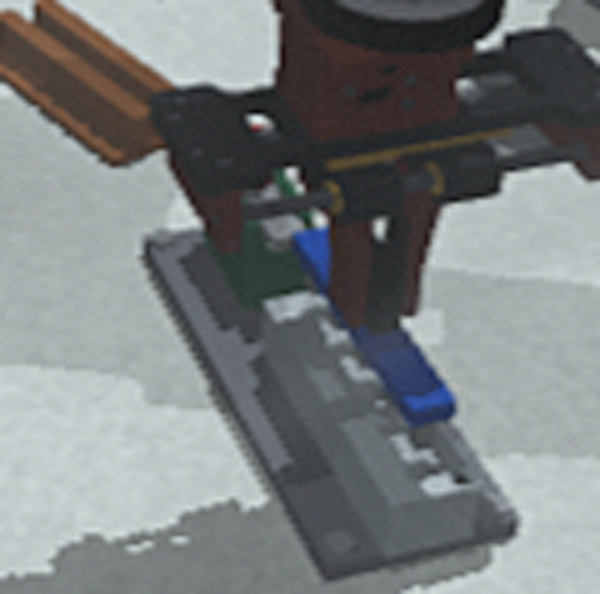

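View pics/top3.png

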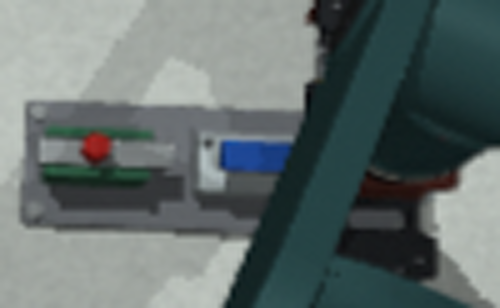

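```bash
cat > held.py <<'E'
from h import *
def held(zt,p0,yaw=-3.3):
  a=np.radians(yaw); ex=np.array([np.cos(a),np.sin(a)]); ey=np.array([-np.sin(a),np.cos(a)])
  for n in('top','side'):
    c=pickle.load(open(n+'.pkl','rb')); hsv=cv2.cvtColor(c['image'],cv2.COLOR_BGR2HSV); W=cloud(c)
    m=(hsv[...,0]>100)&(hsv[...,0]<130)&(hsv[...,1]>120)&(np.hypot(W[...,0]-p0[0],W[...,1]-p0[1])<.1)&(abs(W[...,2]-zt)<.003)
    vv,uu=np.nonzero(m); P=np.array([pt(c,u,v,zt) for u,v in zip(uu,vv)])[:,:2]-p0
    X,Y=P@ex*1000,P@ey*1000
    print(n,len(P),'x rng',np.round(np.percentile(X,[2,50,98]),1),'y rng',np.round(np.percentile(Y,[0,2,98,100]),1),'z',np.median(W[m][:,2]).round(4))
    # per-y-bin x mid
    for lo in range(-70,70,20):
        s=(Y>=lo)&(Y<lo+20)
        if s.sum()>15: print('   y',lo,s.sum(),'x',np.round([X[s].min(),X[s].mean(),X[s].max()],1))
    # dense rectified gray profile along comb axis (blueness), at x=0 and x=±5
    K,R,t=[np.array(c[k]) for k in('intrinsics','R','t')]
    bl=c['image'][...,0].astype(np.float32)-c['image'][...,2]
    def samp(x,y):
        P3=np.array([*(p0+ex*x/1000+ey*y/1000),zt]); q_=K@(R@P3+t); 
        return float(cv2.getRectSubPix(bl,(1,1),(float(q_[0]/q_[2]),float(q_[1]/q_[2])))[0,0])
    for end in(-65,65):
        ys=np.arange(end-14,end+14.1,.5); pr=np.array([np.mean([samp(x,y) for x in(-6,-3,0,3,6)]) for y in ys])
        print('  end',end,[int(v) for v in pr[::4]])
        inn=pr[:8].mean() if end>0 else pr[-8:].mean(); out=pr[-8:].mean() if end>0 else pr[:8].mean()
        f=(pr-out)/(inn-out); i=np.nonzero(np.diff(np.sign(f-.5)))[0]; print('   50% crossing',ys[i]+.25,'contrast',inn-out)
E
python3 - <<'E'
from held import *
held(.1054-.0045+.0005,np.array([.5309,-.1866]))
E
```

```text
top 67 x rng [-11.8  -2.2   6.5] y rng [26.4 27.3 64.8 64.9] z 0.1014
   y 30 32 x [-11.1  -2.2   6.9]
   y 50 28 x [-12.   -2.7   6.4]
  end -65 [8, 9, 9, 10, 11, 13, 13, 14, 13, 14, 14, 14, 14, 14, 14]
   50% crossing [-70.75] contrast 5.759667090326548
  end 65 [114, 114, 116, 119, 119, 120, 103, 68, 31, 12, 9, 9, 10, 11, 8]
   50% crossing [65.25] contrast 104.7061414361
side 158 x rng [-13.1  -4.5   6. ] y rng [-64.9 -64.2  62.1  63.9] z 0.1006
   y -70 56 x [-13.6  -3.1   6.7]
   y -50 48 x [-12.5  -1.8   6.2]
   y 30 25 x [-13.2  -8.5  -2.3]
   y 50 25 x [-12.4  -5.5   2. ]
  end -65 [8, 9, 12, 25, 36, 37, 45, 72, 101, 111, 106, 84, 63, 56, 55]
   50% crossing [-71.75] contrast 47.524019277095796
  end 65 [57, 60, 68, 76, 82, 84, 72, 44, 11, 3, 7, 8, 10, 10, 6]
   50% crossing [65.75] contrast 51.2280895113945
```

Along y the held comb sits where it should (both ends at ±65 mm within 0.3 mm). In x both cameras put it about 2.4 mm toward -x of the TCP, so I correct that and feel downward gently.

Run:
```python
from h import *
x,y=.5307+.0024,-.1864-.0002
servo_line([x,y,.100],rate=.03); sleep(.3); st('corr')
hit=servo_line([x,y,.0835],rate=.02,contact_N=5); st(f'feel {hit}')
sleep(.2); st()
for n,(r0,r1,c0,c1) in(('side',(200,335,240,360)),):
    c=cap(n); cv2.imwrite(f'pics/{n}4.png',cv2.resize(c['image'][r0:r1,c0:c1],None,fx=5,fy=4.4,interpolation=cv2.INTER_CUBIC))
```

```text
corr t 11.19 p [ 0.5331 -0.1866  0.1001] F [-0.12 -0.25 -2.99] T [-0.1   0.06 -0.05] gap 0.0138
feel False t 12.17 p [ 0.5332 -0.1867  0.0836] F [ 0.67  0.45 -2.46] T [-0.1   0.03 -0.09] gap 0.0144
 t 12.37 p [ 0.5332 -0.1867  0.0837] F [-0.42  0.04 -1.87] T [-0.1   0.01  0.02] gap 0.0142
```

View pics/side4.png

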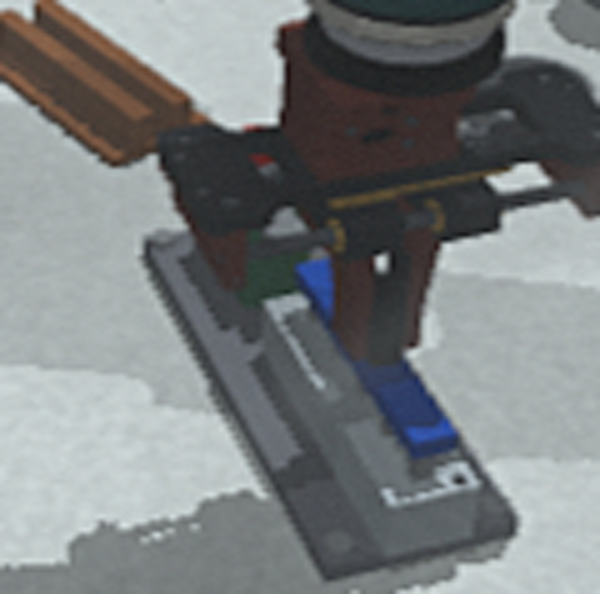

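At tip depth 5 mm below the bar top there is no contact force, so the teeth are in the slots. Continuing down until the back touches.

Run:
```python
from h import *
x,y=.5331,-.1866
hit=servo_line([x,y,.0690],rate=.02,contact_N=7); st(f'down {hit}')
if not hit:
    hit=servo_line([x,y,.0635],rate=.01,contact_N=7); st(f'seat {hit}')
sleep(.2); st()
for n,(r0,r1,c0,c1) in(('side',(200,335,240,360)),):
    c=cap(n); cv2.imwrite(f'pics/{n}5.png',cv2.resize(c['image'][r0:r1,c0:c1],None,fx=5,fy=4.4,interpolation=cv2.INTER_CUBIC))
```

```text
down False t 13.29 p [ 0.5332 -0.1866  0.069 ] F [-0.04 -0.09 -1.73] T [-0.03  0.12 -0.01] gap 0.0138
seat True t 13.68 p [ 0.5333 -0.1867  0.0664] F [-0.44  0.35  4.44] T [-0.03  0.14 -0.02] gap 0.0138
 t 13.88 p [ 0.5333 -0.1867  0.0664] F [-0.02  0.37  5.53] T [-0.03  0.17 -0.  ] gap 0.0134
```

View pics/side5.png

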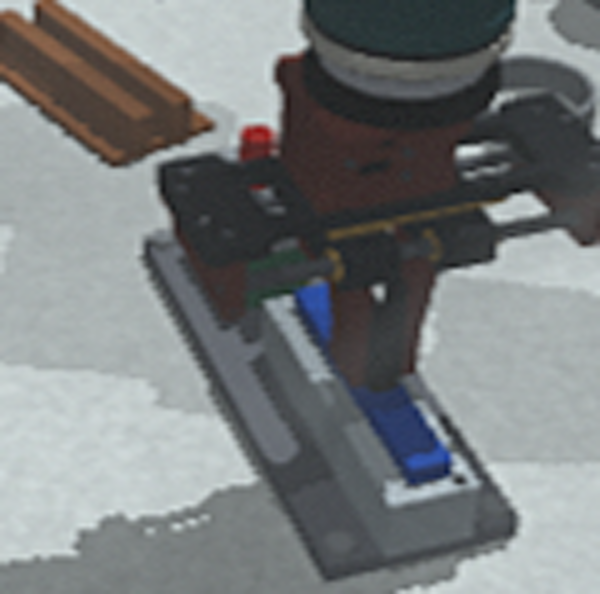

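Contact came at TCP z 0.0664 m, where I expected about 0.066 with the back on the bar, and the back lies on the bar in the picture (crop 425,455). Releasing and checking.

Run:
```python
from h import *
move_gripper(.045); st('open')
servo_line([.5333,-.1867,.20],rate=.12)
move_ptp([.545,.02,.22],q(-3.3)); st('away')
for n,(r0,r1,c0,c1) in(('top',(190,260,280,380)),('side',(200,335,240,360))):
    c=cap(n); cv2.imwrite(f'pics/{n}6.png',cv2.resize(c['image'][r0:r1,c0:c1],None,fx=5,fy=4.4,interpolation=cv2.INTER_CUBIC))
    W=cloud(c);hsv=cv2.cvtColor(c['image'],cv2.COLOR_BGR2HSV)
    m=(hsv[...,0]>100)&(hsv[...,0]<130)&(hsv[...,1]>120)&(np.hypot(W[...,0]-.531,W[...,1]+.1864)<.1)
    a=np.radians(-3.3); Y=(W[m]-[.5307,-.1864,0])@[-np.sin(a),np.cos(a),0]
    for lo in(-70,-40,20,45): 
        s=(Y>lo)&(Y<lo+25); print(n,lo,s.sum(),np.round(np.percentile(W[m][s][:,2],[25,50,75,95]),4) if s.sum() else '')
    red=((hsv[...,0]<8)|(hsv[...,0]>172))&(hsv[...,1]>150)&(np.hypot(W[...,0]-.538,W[...,1]+.047)<.05)
    vv,uu=np.nonzero(red&(W[...,2]>.105)); 
    if len(vv): print(n,'knob',np.mean([pt(c,u,v,.1085) for u,v in zip(uu,vv)],0).round(4))
```

```text
open t 14.59 p [ 0.5323 -0.1862  0.0654] F [-0.02 -0.18  0.05] T [-0.06  0.05  0.01] gap 0.0448
away t 16.71 p [0.545  0.0192 0.2197] F [-0.14 -1.17  0.67] T [-0.04 -0.01 -0.  ] gap 0.0448
top -70 0 
top -40 0 
top 20 0 
top 45 0 
top knob [ 0.539  -0.0448  0.1085]
side -70 0 
side -40 0 
side 20 0 
side 45 0 
side knob [ 0.5401 -0.0465  0.1085]
```

View pics/side6.png

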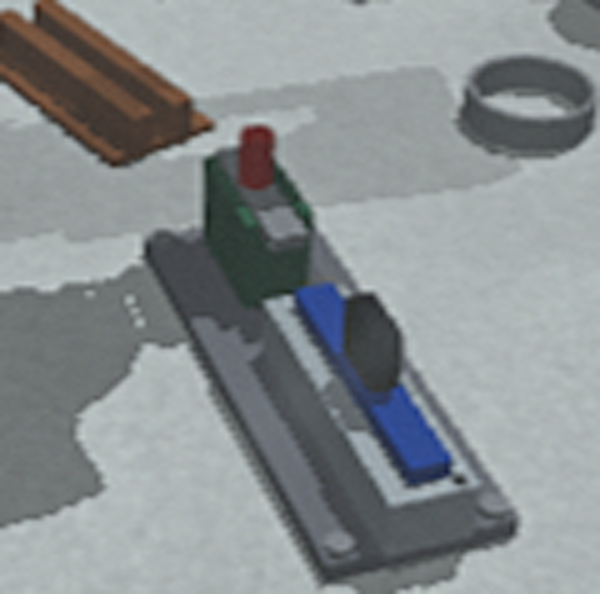

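View pics/top6.png

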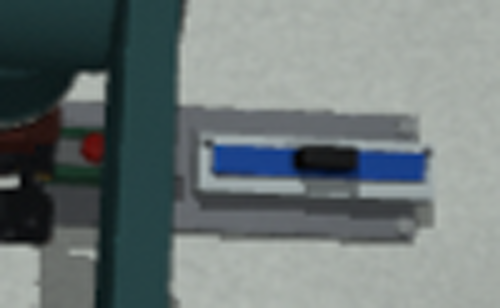

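Run:
```python
from held import *
held(.062,np.array([.5307,-.1864]))
for n in('top','side'):
    c=pickle.load(open(n+'.pkl','rb'));W=cloud(c);hsv=cv2.cvtColor(c['image'],cv2.COLOR_BGR2HSV)
    m=(hsv[...,0]>100)&(hsv[...,0]<130)&(hsv[...,1]>120)&(np.hypot(W[...,0]-.531,W[...,1]+.1864)<.1)
    m=cv2.erode(m.astype(np.uint8),np.ones((3,3)))>0
    a=np.radians(-3.3); Y=(W[m]-[.5307,-.1864,0])@[-np.sin(a),np.cos(a),0]*1000
    for lo in(-70,-45,20,45): 
        s=(Y>lo)&(Y<lo+25); print(n,lo,s.sum(),np.round(np.percentile(W[m][s][:,2],[25,50,75,95]),4) if s.sum() else '')
```

```text
top 147 x rng [-9.1 -1.4  9. ] y rng [-62.8 -62.7  60.3  63. ] z 0.0624
   y -70 22 x [-7.7  1.   8.3]
   y -50 28 x [-8.6 -0.6  7.6]
   y 10 23 x [-8.2 -0.7  7.6]
   y 30 28 x [-9.2 -0.6  9.6]
   y 50 25 x [-9.5  0.2  9. ]
  end -65 [0, 0, 0, 2, 5, 9, 18, 38, 76, 97, 109, 110, 109, 109, 110]
   50% crossing [-64.25] contrast 109.12384801076259
  end 65 [109, 109, 109, 109, 109, 112, 114, 63, 29, 13, 12, 10, 7, 6, 6]
   50% crossing [65.25] contrast 102.81500856876373
side 249 x rng [-9.7 -1.3  8.8] y rng [-65.8 -64.   62.3  64.7] z 0.0618
   y -70 56 x [-10.8  -0.7   9.2]
   y -50 66 x [-10.2  -0.2   9.2]
   y -30 38 x [-8.8  0.8  9.2]
   y 30 38 x [-9.9 -2.7  9.2]
   y 50 36 x [-9.3 -0.1  8.8]
  end -65 [16, 14, 14, 21, 35, 36, 41, 62, 90, 100, 98, 97, 97, 96, 97]
   50% crossing [-65.25] contrast 82.00810968875884
  end 65 [96, 96, 96, 97, 99, 97, 80, 49, 15, 3, 6, 8, 9, 9, 8]
   50% crossing [64.75] contrast 87.19361095428467
top -70 20 [0.0618 0.0639 0.0646 0.0656]
top -45 30 [0.0613 0.0623 0.0635 0.066 ]
top 20 34 [0.0608 0.0627 0.0638 0.0652]
top 45 23 [0.0615 0.0624 0.0639 0.0665]
side -70 45 [0.0612 0.0615 0.0624 0.0634]
side -45 45 [0.0615 0.062  0.0626 0.0636]
side 20 24 [0.0609 0.0617 0.0622 0.0631]
side 45 29 [0.0612 0.0617 0.0625 0.0635]
```

The comb is home: its top is at 62 mm along the whole length in both cameras, and its ends are at ±65 mm about the slots. Next is the bolt. I push the knob along jig -y with the shut fingers, stopping on force.

Run:
```python
from h import *
move_gripper(0.0); st('shut')
kx,ky=.5383,-.0470
f=lambda y:kx+(y-ky)*np.tan(np.radians(3.3))
move_ptp([f(-.012),-.012,.15],q(-3.3))
h=servo_line([f(-.012),-.012,.090],rate=.1,contact_N=6); st(f'low {h}')
if not h:
    h=servo_line([f(-.075),-.075,.090],rate=.03,contact_N=9); st(f'push {h}')
    sleep(.1)
    c=cap('side'); cv2.imwrite('pics/side7.png',cv2.resize(c['image'][200:335,240:360],None,fx=5,fy=4.4,interpolation=cv2.INTER_CUBIC))
```

```text
shut t 17.62 p [0.545  0.0201 0.22  ] F [0.24 0.02 0.12] T [-0.05  0.02  0.1 ] gap 0.0007
low False t 18.77 p [ 0.5411 -0.0119  0.0907] F [ 0.62 -0.39 -0.15] T [-0.03  0.08 -0.02] gap 0.0005
push True t 20.31 p [ 0.5372 -0.0626  0.0898] F [1.24 3.78 2.12] T [ 0.38 -0.07  0.02] gap 0.0002
```

View pics/side7.png

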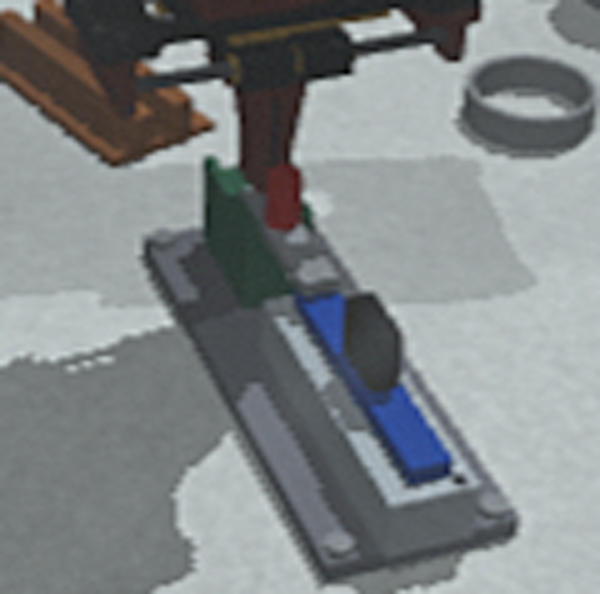

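```bash
cat > knob.py <<'E'
from h import *
def knob(c):
    W=cloud(c);hsv=cv2.cvtColor(c['image'],cv2.COLOR_BGR2HSV)
    red=((hsv[...,0]<8)|(hsv[...,0]>172))&(hsv[...,1]>130)&(hsv[...,2]>60)&(abs(W[...,0]-.538)<.03)&(abs(W[...,1]+.06)<.06)
    vv,uu=np.nonzero(red); P=W[red]; top=P[:,2]>.104
    return len(P),np.round(np.mean([pt(c,u,v,.1085) for u,v in zip(uu[top],vv[top])],0),4) if top.any() else None,np.round(P.min(0),4),np.round(P.max(0),4)
E
python3 - <<'E'
from knob import *
print(knob(pickle.load(open('side.pkl','rb'))))
E
python3 -c "
from h import *
st()
servo_line([.539,-.045,.090],rate=.05); servo_line([.539,-.045,.15],rate=.1); move_ptp([.545,.03,.22],q(-3.3));st()
from knob import knob
for n in('side','top'):
    c=cap(n);print(n,knob(c)); cv2.imwrite(f'pics/{n}8.png',cv2.resize(c['image'][190:335,250:360],None,fx=5,fy=4,interpolation=cv2.INTER_CUBIC))
"
```

```text
(41, array([ 0.5378, -0.0855,  0.1085]), array([ 0.5293, -0.0921,  0.0743]), array([ 0.5423, -0.0774,  0.1101]))
 t 20.46 p [ 0.537  -0.0626  0.0896] F [0.66 1.02 0.61] T [ 0.2  -0.09  0.03] gap 0.0007
 t 22.2 p [0.5446 0.03   0.2193] F [-0.35 -1.75 -0.2 ] T [-0.07  0.06  0.06] gap 0.0005
side (35, array([ 0.5354, -0.0861,  0.1085]), array([ 0.5292, -0.0913,  0.0765]), array([ 0.5424, -0.0791,  0.1109]))
top (22, array([ 0.5354, -0.084 ,  0.1085]), array([ 0.5283, -0.0885,  0.073 ]), array([ 0.5479, -0.0793,  0.1127]))
```

View pics/side8.png

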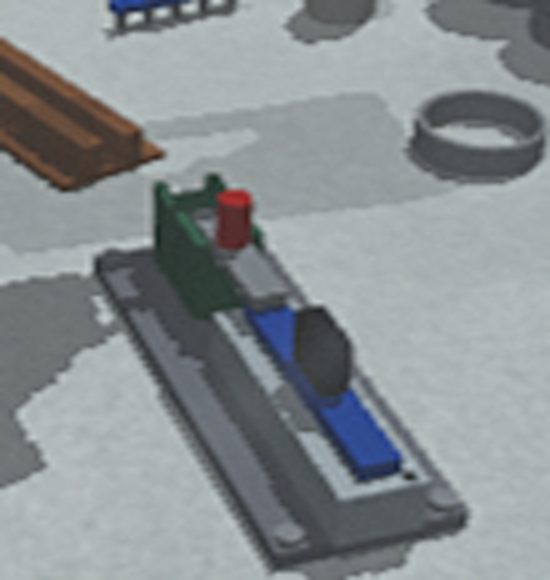

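View pics/top8.png

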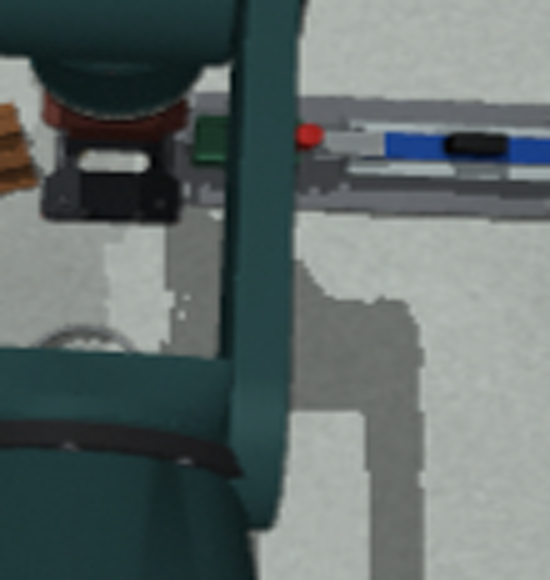

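The knob now stands at y ≈ -0.085 (predicted shut ≈ -0.084), and the bolt lies over the comb's end in the top view. I push again, slightly harder, to prove it is at its stop rather than just stuck.

Run:
```python
from knob import *
kx,ky=.5383,-.0470
f=lambda y:kx+(y-ky)*np.tan(np.radians(3.3))
move_ptp([f(-.045),-.045,.15],q(-3.3))
h=servo_line([f(-.045),-.045,.090],rate=.1,contact_N=6); st(f'low {h}')
if not h:
    h=servo_line([f(-.075),-.075,.090],rate=.02,contact_N=15); st(f'push {h}')
    sleep(.3); st('held')
    servo_line([f(-.045),-.045,.090],rate=.05); st('back')
    servo_line([f(-.045),-.045,.18],rate=.12); move_ptp([.50,.10,.26],q(-3.3)); st('away')
    for n in('side','top'):
        c=cap(n);print(n,knob(c)); cv2.imwrite(f'pics/{n}9.png',cv2.resize(c['image'][190:335,250:380],None,fx=5,fy=4,interpolation=cv2.INTER_CUBIC)); cv2.imwrite(f'pics/{n}9full.png',c['image'])
```

```text
low False t 23.54 p [ 0.5391 -0.0448  0.0906] F [ 0.3  -0.19  0.02] T [-0.09  0.05 -0.02] gap 0.0005
push True t 24.52 p [ 0.5374 -0.0626  0.0899] F [0.27 3.31 2.9 ] T [ 0.42 -0.11 -0.01] gap 0.0002
held t 24.82 p [ 0.5372 -0.0626  0.0897] F [1.15 2.74 2.16] T [ 0.41 -0.17  0.01] gap -0.0
back t 25.33 p [ 0.5382 -0.0447  0.0899] F [-0.33 -0.26 -0.24] T [-0.04  0.07  0.01] gap 0.0008
away t 26.95 p [0.4998 0.0995 0.2591] F [1.2  0.07 0.66] T [-0.03  0.05  0.02] gap 0.0005
side (34, array([ 0.5357, -0.086 ,  0.1085]), array([ 0.5294, -0.092 ,  0.0784]), array([ 0.5416, -0.0793,  0.1108]))
top (26, array([ 0.535 , -0.0832,  0.1085]), array([ 0.5281, -0.0886,  0.0734]), array([ 0.5473, -0.0766,  0.1126]))
```

View pics/top9.png

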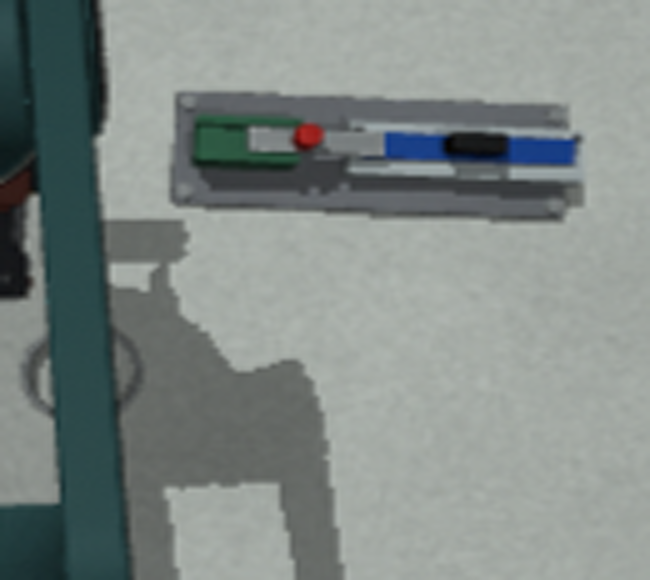

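View pics/side9full.png

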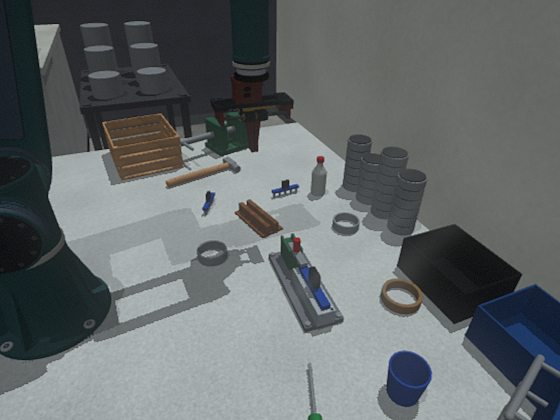

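The second push stopped at the identical spot (-0.0626) at the 15 N setting, so the bolt is at its stop. In the top view it covers the comb's left end (tip at crop 385,145), and the bystanders are where they were. One last check of the comb, then I hand in.

Run:
```python
from h import *
for n in('top','side'):
    c=pickle.load(open(n+'.pkl','rb'));W=cloud(c);hsv=cv2.cvtColor(c['image'],cv2.COLOR_BGR2HSV)
    m=(hsv[...,0]>100)&(hsv[...,0]<130)&(hsv[...,1]>120)&(np.hypot(W[...,0]-.531,W[...,1]+.1864)<.1)
    a=np.radians(-3.3); Y=(W-[.5307,-.1864,0])@[-np.sin(a),np.cos(a),0]*1000
    print(n,'blue y',np.round(np.percentile(Y[m],[1,99]),1),'z',np.median(W[m][:,2]).round(4),[np.median(W[m&(Y>l)&(Y<l+25)][:,2]).round(4) for l in(-66,25)])
    b=(abs((W-[.5307,-.1864,0])@[np.cos(a),np.sin(a),0])<.007)&(abs(W[...,2]-.0745)<.003)&(Y>30)&(Y<90)&(hsv[...,1]<60)
    print('  bolt tip y rel comb',np.round(Y[b].min(),1),b.sum())
close_job(); print('closed',current_clock())
```

```text
top blue y [-63.   50.9] z 0.0629 [np.float64(0.0629), np.float64(0.0629)]
  bolt tip y rel comb 55.2 52
side blue y [-64.   55.6] z 0.0616 [np.float64(0.0613), np.float64(0.0619)]
  bolt tip y rel comb 56.3 60
the job is handed in; nothing more can be done
the job is handed in; nothing more can be done
```

The comb is in the slotted bar with all five teeth down, the bolt is shut over its end, and I have handed the job in. The clock read about 27 s at my last reading; `close_job()` gave no verdict.

- **Comb:** I took the large one from the wooden rest (back measured 129 x 19 mm; the two look-alikes are 91 x 13 mm). Both cameras found the slots, with the bar shifted by about -8 mm. The held comb sat about 2.4 mm off in x, so I corrected that before lowering. The teeth went down with no side force, and the back touched the bar at about 7 N, at the expected height. Afterwards the top of the back read 62 mm ± 1 mm along its whole length.
- **Bolt:** I pushed it with the shut fingers until it stopped. A second push with a 15 N stop threshold ended at exactly the same place, so it is at its stop. The knob ended within about 2 mm of the predicted shut position. The tip covers about 9–10 mm of the comb's end.
- **Bench:** In the last side picture the robot touches nothing and the other things look unmoved. I checked that by eye only, not by measurement.

**Disagreements:** The two cameras differ by about 2–3 mm on the knob's final position and about 1 mm on the bolt tip. That is roughly the calibration error. One of my comb-height checks came back empty because I mixed up mm and m; I fixed it and ran it again.

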